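Tip the check weight out to the finger bays and lay it on the kitchen scale

TASK

The kitchen scale is to be checked with the flat brass check weight, which lies so far back in its narrow tray that fingers cannot get round it. Lift the tray by its black bar and tip it, no steeper than 40 degrees, until the weight slides down against the stop wall between the open finger bays (do not push it there with the fingers), and set the tray flat on the table again. Then take the weight out at the bays and lay it gently flat on the middle of the scale's weighing pan, without shifting the scale or disturbing the things around.

Things in the scene. Friction and masses are not known exactly. Their poses are not given: they have to be found in the camera images.
- tray: narrow shallow dark steel tray, 220 mm long, 72 mm wide, loose, about 0.6 kg, level at the start. Origin: centre of its underside on the table; z up, x along it towards the bar. Floor top 15 mm above the table; walls 3 mm thick, 14 mm above the floor; inside 66 mm wide, x = -107 mm (stop wall, away from the bar) to +107 mm. Side walls only from x = -33 mm on
- tray_bar (a point): centre of the tray's black round bar handle: 12 mm thick, 80 mm long across the tray (its y), axis 60 mm above the table and 128 mm from the tray's origin along +x, clear of the walls; grip it from above. With a moderate grip it can turn between the fingers. Axes as the tray's
- tray_bays (a point): point between the finger bays: x = -62 mm, y = 0 of the tray, 19 mm above the table (half-way up the weight). From x = -33 to -99 mm both sides are open down to the table and the floor is 40 mm wide, so the weight, resting against the stop wall, can be gripped across the tray here. Axes as the tray's
- weight_center (a point): centre of the flat brass check weight: plate 100 mm long (x), 60 mm wide (y), 8 mm thick (z), about 0.35 kg, loose on the tray's floor, lengthwise, 3 mm play each side, at first 20 to 52 mm from the tray's origin towards the bar. Slides when tipped by 15 to 30 degrees, as friction (unknown) has it; against the stop wall it is 185 mm from the bar along the tray
- tray_foot (a point): middle of the underside of the tray's round rubber foot rail below the bay end, x = -104 mm of the tray, on the table: lifted by the bar, the tray pivots here (232 mm along the tray from the bar). A second rail is at x = +100 mm
- kitchen_scale: flat white kitchen scale, 155 mm (x) by 185 mm (y), 22 mm high, loose, 0.42 kg. Origin: centre of its underside on the table; z up; two keys on its -x side
- scale_pan (a point): centre of the top of the scale's weighing pan, a flat plate 100 mm (x) by 172 mm (y), 22 mm above the table, 22 mm from the scale's origin along its +x. Axes as the scale's
- ramekin: bystander, to be left alone: white ramekin with a dark red filling, 109 mm across, 48 mm high; origin at the centre of its underside
- salt_shaker: bystander, to be left alone: small salt shaker, 44 mm across, 90 mm high; origin at the centre of its underside
- spice_jar: bystander, to be left alone: spice jar with a black cap, 45 mm across, 105 mm high; origin at the centre of its underside
- tape_roll: bystander, to be left alone: roll of masking tape lying flat, 96 mm across, 25 mm high; origin at the centre of its underside
- check_weight: the same brass check weight as a body; origin at the centre of its underside, axes as at its centre
There are look-alikes about, which are no part of the job. Of the things that look like the check_weight, the largest one is meant.

How it is judged:
On the way, in this order (a step that is already met when the one before it is completed fails the run):
1. the tray is tipped (more than 0.2 rad) and the weight has slid down against the stop wall, between the bays (angle between tray's own z axis and vertical above 0.2 rad and x of weight_center in the frame of tray below -0.045 m and y of weight_center in the frame of tray between -0.012 and 0.012 m and z of weight_center in the frame of tray below 0.025 m), for 0.1 s.
2. the tray stands flat on the table again with the weight still against the stop wall, between the bays (angle between tray's own z axis and vertical below 0.04 rad and height (world z) of tray below 0.006 m and x of weight_center in the frame of tray below -0.045 m and y of weight_center in the frame of tray between -0.012 and 0.012 m and z of weight_center in the frame of tray below 0.025 m), for 0.2 s.
At the end, for the whole second after the job is handed in: The check weight lies flat (within 0.08 rad) and at rest on the scale's weighing pan, either way round, its centre within 25 mm of the pan's centre; the scale and the tray stand flat on the table; the robot holds nothing (horizontal distance between weight_center and scale_pan below 0.025 m and z of weight_center in the frame of scale_pan between 0.001 and 0.007 m and angle between the z axis of weight_center and the z axis of kitchen_scale, either way round below 0.08 rad and angle between kitchen_scale's own z axis and vertical below 0.05 rad and angle between tray's own z axis and vertical below 0.04 rad and height (world z) of tray below 0.006 m and linear speed of each of check_weight, kitchen_scale, tray below 0.02 m/s and contact force between the fingers and anything else below 0.5 N); the robot touches nothing.
It fails at once if the tray is tipped steeper than 45 degrees (angle between tray's own z axis and vertical above 0.785 rad).
It fails at once if the fingers push the weight while it lies in the tray away from the bays (contact force between the fingers and check_weight above 1 N and x of weight_center in the frame of tray between -0.035 and 0.11 m and y of weight_center in the frame of tray between -0.05 and 0.05 m and z of weight_center in the frame of tray below 0.03 m).
It fails at once if the weight is dropped onto the scale (from more than about 10 mm), comes down on it fast, or is pressed on it with more than 60 N (contact force between check_weight and kitchen_scale above 60 N or (horizontal distance between weight_center and scale_pan below 0.1 m and height (world z) of weight_center below 0.04 m and linear speed of check_weight above 0.4 m/s)).
It fails at once if the scale is shifted by more than 30 mm (distance of kitchen_scale from where it was at the start of the episode above 0.03 m).
It fails at once if a bystander is moved by more than 20 mm (distance of any of ramekin, salt_shaker, spice_jar, tape_roll from where it was at the start of the episode above 0.02 m).
It also fails if it takes over 64 s, if anything falls off the work surface, if the arm or the gripper's body presses on something with over 40 N, if the wrist force passes 120 N, or if a joint passes its speed limit or range.

ROBOT

A 6-joint arm with a two-finger parallel gripper is mounted at the origin on a cart in front of the work surface, level with it; the furniture and walls round the work are solid. World frame = base frame: x ahead of the robot, y to its left, z up, the work surface at z = 0. Lengths are in m, angles in rad, forces in N, time in s.
With the tool pointing down it reaches from about 0.35 to 0.85 m from the base axis. Payload 8.1 kg.
Tool frame: the origin (TCP) lies midway between the tips of the shut fingers; the grasp point (between the pads) lies 19 mm behind it (robot.pinch_z is the z of the grasp point in the tool frame, in m); z points along the fingers, y is the line along which they close (so a half turn about z gives the same grasp; the last joint's range is limited). The gripper opens to 85 mm and grips with 20 to 120 N. Pads are 22 mm wide; open, the fingers measure 114 mm over their backs; the gripper's body (76 mm by 85 mm) begins 54 mm behind the grasp point. The pads swing forward as they close: fully open they stand 13 mm farther back than shut.
Start: joints at [-0.085, 0.13, 1.488, -0, 1.523, -0.085], TCP at [0.6, 0, 0.231] pointing down, gripper open.
Joint ranges: [-2.96, 2.96], [-0.89, 2.26], [0.02, 2.5], [-1.34, 4.48], [0, 2.73], [-2.66, 2.66]. Speed limits (rad/s): [2.39, 2.39, 2.79, 3.14, 3.14, 3.14].

INTERFACE

Orientations are given as a rotation vector (axis times angle).
In Python, from cell import robot gives the robot as it stands.
- The arm moves only by the tool move_arm, never from a script. Its argument "steps" is a list that holds one entry, the list of rows, each a list of 7 numbers: the shift along the world's x, y, z scaled (see below), then the turn, a rotation vector about the world's x, y, z scaled (see below), then the opening, from -1 (shut) to 1 (fully open). A call has 1 to 10 rows; each row is the pose to reach, as a shift and turn from the pose commanded when the call began; what a row does not reach only later rows make up. The controller multiplies each number of a shift by 0.1 m and each number of a turn by 2 rad. A row lasts 1/10 s, in which the tool goes at most 50 mm and 8.59 degrees, less where a joint would pass 70% of its speed; a pose out of reach is approached as far as the arm can. A call with a number of a shift or a turn outside -1 to 1 is refused whole. A call with a gripper value outside its range is refused whole. The fingers move at their own pace and stop on an object; the grip force is fixed at half the most. Time passes only in rows, so rows that repeat a pose let the fingers close. It gives the time, the measured TCP pose, the force, the opening and the grip force at its end, in the units of the state.
- robot.get_state(): the state, without advancing time (a new reading comes with each control period).
- robot.grab_frame(name): name is "scene" or "side" or "wrist"; returns a dict with "color" (384x512x3 uint8, red, green, blue), "range_z" (384x512 float32, m along the optical axis (not along the pixel's ray), 0 where there is no reading), "fx", "fy", "cx", "cy" (pixels), "xyz" and "orientation" of the camera in the world. Camera axes: x right, y down, z forward; pixel columns grow to the right and rows downward; lengths in m; the calibration is good to about 2 mm. A picture is of the moment at which its call begins.
- robot.hand_in(): hands the job in; it is judged then, once.
The state is a dict: "time": time; "q": joint angles; "qd": joint speeds; "effort": joint torques, N m; "tcp_pos": TCP position; "eef_rot": TCP orientation; "wrist_force": force on the tool from outside, world axes, zero at the start; "torque": the same for the moment, N m; "gripper_width": finger opening in m; "finger_force": force on a finger pad.
Only numpy, scipy, OpenCV 4.12 (cv2) and the standard library are available. Lean on these libraries where they do the work, as an engineer would, in place of code of your own. Each camera call takes 0.05 s, during which the arm holds its last target. There are 200 camera calls.

## Working session

There is one attempt and no reset: what is moved stays moved. The work goes in short steps, Python scripts to look and compute and a tool call to move; the robot and the scene stay as the last step left them, time stands still between calls to the robot, and variables do not carry over. Pictures are saved under pics/ and viewed, at most 10 in all, crops included, and the job is handed in when it is done.

Besides the shell and the picture viewer there is one more tool, called by a JSON object that holds its "name" and its "arguments", one argument or row to a line. move_arm: Moves the arm, as the interface text tells. Its arguments: {"type":"object","properties":{"steps":{"type":"array","items":{"type":"array","items":{"type":"array","items":{"type":"number"}}}}},"required":["steps"]}

```bash
mkdir -p pics; cat > h.py <<'E'
import numpy as np, cv2
from scipy.spatial.transform import Rotation as R
from cell import robot
def grab(n,save=None):
    f=robot.grab_frame(n)
    if save: cv2.imwrite(save,f["color"][:,:,::-1])
    return f
def rot(f):
    o=np.array(f["orientation"],float)
    return R.from_rotvec(o).as_matrix() if o.size==3 else (o if o.size==9 else R.from_quat(o).as_matrix())
def cloud(f):
    z=f["range_z"]; v,u=np.mgrid[:z.shape[0],:z.shape[1]]
    p=np.stack([(u-f["cx"])/f["fx"]*z,(v-f["cy"])/f["fy"]*z,z],-1)
    p=p@rot(f).T+np.array(f["xyz"]); p[z==0]=np.nan
    return p
def ray(f,u,v,h):
    d=rot(f)@np.array([(u-f["cx"])/f["fx"],(v-f["cy"])/f["fy"],1]); c=np.array(f["xyz"])
    return c+d*(h-c[2])/d[2]
E
python3 - <<'E'
from h import *
a=grab("scene");b=grab("side")
for f in(a,b): print(f["xyz"],f["orientation"],f["fx"],f["cx"],f["cy"])
cv2.imwrite("pics/s1.png",a["color"][:,:,::-1]);cv2.imwrite("pics/s2.png",b["color"][:,:,::-1])
np.savez("a.npz",**a);np.savez("b.npz",**b)
print(robot.get_state())
E
```

```text
[-0.063028   -0.95287835  0.59120206] [-1.94313452  0.60844605 -0.35561743] 378.20308409324963 254.93870991594463 192.383967568635
[0.3348433  1.5120974  0.62028954] [-0.19929722  2.52217485 -1.75924952] 487.19027726109476 251.56058266934303 191.2798922826666
{'time': 0.1, 'q': array([-8.53959638e-02,  1.31069926e-01,  1.48916988e+00,  3.23191554e-06,
        1.52298583e+00, -8.53982934e-02]), 'qd': array([ 0.00097081, -0.00120706, -0.0014474 , -0.00036937,  0.00056047,
        0.00071149]), 'effort': array([ 1.52257860e-03, -5.70947063e+01, -5.01941299e+01, -1.80579236e-04,
        8.16394575e-03,  5.26326357e-05]), 'tcp_pos': array([5.99513427e-01, 6.75986456e-05, 2.30358984e-01]), 'eef_rot': array([-2.22055412e+00, -2.22055895e+00,  1.64794198e-03]), 'wrist_force': array([-0.22724819, -0.8761039 , -0.56831409]), 'torque': array([-0.00165856,  0.04360126, -0.04331312]), 'finger_force': 0.0, 'gripper_width': 0.08520607811147467}
```

View pics/s1.png

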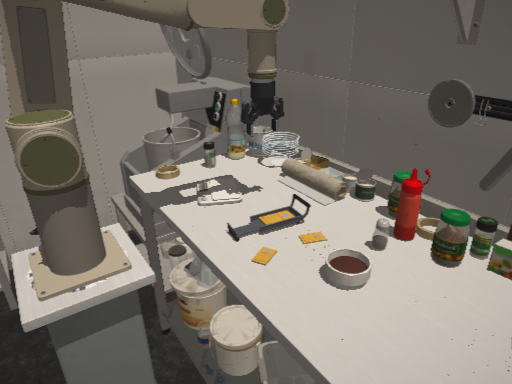

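View pics/s2.png

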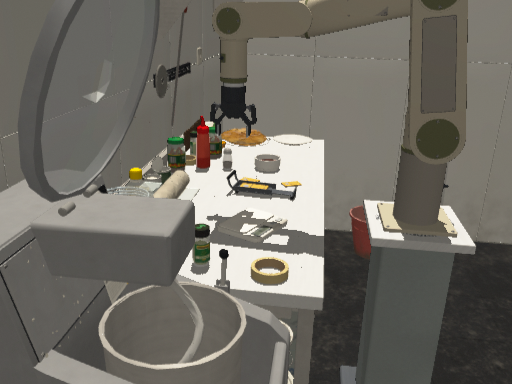

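The scene view shows the tray around (268,220) with brass plate at (277,217) and bar near (300,206). Smaller look-alikes are at (264,256) and (313,238), and the scale is around (215,190). In the side view the tray is at (262,187), the scale at (250,228) and the tape at (269,270).

```bash
python3 - <<'E'
from h import *
a=dict(np.load("a.npz"));b=dict(np.load("b.npz"))
# top-down ortho map from both clouds, 1mm->2mm/px, x 0.2..1.0 (down->up), y -0.5..0.6
for n,f in(("a",a),("b",b)):
    p=cloud(f)
    hsv=cv2.cvtColor(f["color"],cv2.COLOR_RGB2HSV)
    m=cv2.inRange(hsv,(10,150,120),(28,255,255))
    k,l,s,c=cv2.connectedComponentsWithStats(m)
    for i in range(1,k):
        if s[i,4]>25:
            q=p[l==i]; print(n,"brass",s[i,4],c[i].round(),np.nanmedian(q,0).round(3))
    for h in(0.0,): 
        W=(p[...,2]>.004)&(p[...,2]<.2)&(p[...,0]>.25)&(p[...,0]<1.0)&(abs(p[...,1])<.6)
    img=np.full((480,600,3),60,np.uint8)
    M=(p[...,2]>-.02)&(p[...,2]<.15)&(p[...,0]>.2)&(p[...,0]<1.0)&(abs(p[...,1])<.5)
    X=((1.0-p[...,0][M])/.8*480).astype(int).clip(0,479);Y=((.5-p[...,1][M])/1.0*600).astype(int).clip(0,599)
    for x,y,col in zip(X,Y,f["color"][M][:,::-1]): cv2.circle(img,(int(y),int(x)),1,col.tolist(),-1)
    cv2.imwrite(f"pics/top_{n}.png",img)
t1=cv2.imread("pics/top_a.png");t2=cv2.imread("pics/top_b.png")
cv2.imwrite("pics/top.png",cv2.resize(np.vstack([t1,t2]),(480,600+168)) if 0 else np.hstack([cv2.resize(t1,(400,320)),cv2.resize(t2,(400,320))]))
E
```

```text
a brass 36 [234. 102.] [0.757 0.428 0.249]
a brass 224 [275. 217.] [ 0.542 -0.143  0.022]
a brass 171 [311. 237.] [ 0.575 -0.274  0.004]
a brass 201 [264. 256.] [ 0.412 -0.269  0.004]
b brass 396 [244. 137.] [ 0.692 -0.868  0.021]
b brass 126 [135. 173.] [0.757 0.452 0.25 ]
b brass 84 [256. 185.] [ 0.539 -0.16   0.021]
b brass 49 [292. 184.] [ 0.413 -0.259  0.003]
```

View pics/top.png

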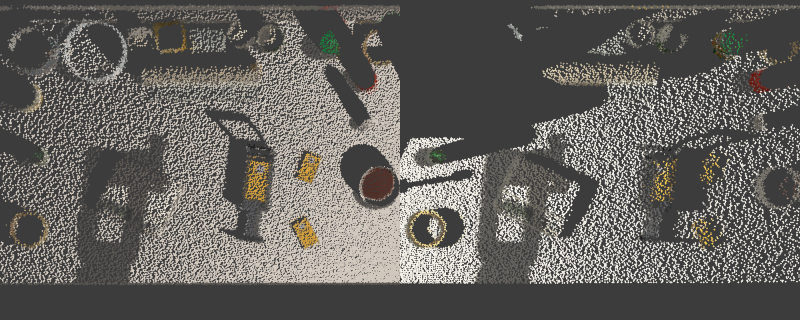

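The top map shows the tray lying nearly along world x, centre ≈(0.51,-0.13), bar towards +x. The scale is at ≈(0.5,0.2). Next I get a wrist view from above.

{"name": "move_arm", "arguments": {
  "steps": [
    [[-0.3,-0.3,0.4,0,0,0,1],[-0.6,-0.6,0.9,0,0,0,1],[-0.9,-0.9,1,0,0,0,1],[-1,-1,1,0,0,0,1],[-1,-1,1,0,0,0,1],[-1,-1,1,0,0,0,1]]
  ]
}}

```text
time: 0.7
tcp_pos: [0.4998, -0.1003, 0.3312]
eef_rot: [2.223, 2.22, 0.001]
wrist_force: [0.9, 0.4, 0.3]
gripper_width: 0.0855
finger_force: 0.0
```

```bash
python3 - <<'E'
from h import *
f=grab("wrist","pics/w1.png");np.savez("w1.npz",**f)
print(f["xyz"],rot(f).round(3),f["fx"])
s=robot.get_state();print(s["tcp_pos"],s["eef_rot"],s["time"])
E
```

```text
[ 0.49945501 -0.02539457  0.47311246] [[ 1.    -0.003  0.   ]
 [-0.003 -0.957 -0.291]
 [ 0.001  0.291 -0.957]] 337.0944298561088
[ 0.49998863 -0.09972778  0.33060194] [-2.22121005e+00 -2.22037825e+00  1.14009855e-04] 0.75
```

View pics/w1.png

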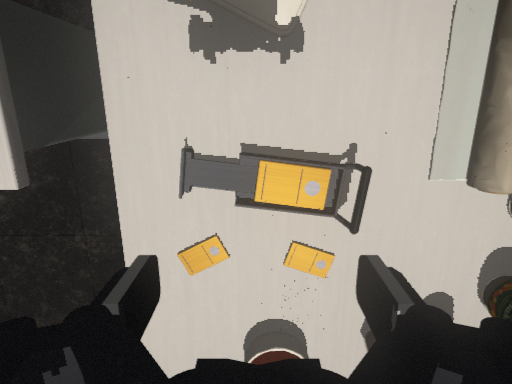

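The wrist view shows the tray with the stop wall at (185,172), weight quad (256–330,160–208), and bar from (370,170) to (355,230). The look-alikes are at (203,255) and (309,260).

```bash
python3 - <<'E'
from h import *
f=dict(np.load("w1.npz"));p=cloud(f)
m=cv2.inRange(cv2.cvtColor(f["color"],cv2.COLOR_RGB2HSV),(10,150,120),(28,255,255))
k,l,s,c=cv2.connectedComponentsWithStats(m)
for i in range(1,k):
    if s[i,4]>200:
        mm=cv2.morphologyEx((l==i).astype(np.uint8),cv2.MORPH_CLOSE,np.ones((15,15)))
        r=cv2.minAreaRect(cv2.findContours(mm,0,1)[0][0]);bx=cv2.boxPoints(r)
        z=np.nanmedian(p[l==i][:,2]); w=np.array([ray(f,u,v,z) for u,v in bx])
        print(s[i,4],z.round(4),w.mean(0).round(4),[np.linalg.norm(w[j]-w[j-1]).round(4) for j in range(2)],
          np.degrees(np.arctan2(*(w-np.roll(w,1,0))[:,1::-1].T)).round(1))
# bar: points z 0.045..0.075 near
x,y,z=p[...,0],p[...,1],p[...,2]
B=(z>.045)&(z<.075)&(x>.58)&(x<.70)&(y>-.26)&(y<-.05)
q=p[B]; print("bar",len(q),np.percentile(q[:,2],[50,90,98]))
q=q[q[:,2]>.055]
d=q[:,:2]-q[:,:2].mean(0);_,_,V=np.linalg.svd(d,full_matrices=False);t=d@V[0]
print(q.mean(0),V[0],t.min(),t.max(),q[:,:2].mean(0)+V[0]*(t.min()+t.max())/2, np.ptp(d@V[1]))
# wall tops
T=(z>.022)&(z<.035)&(x>.35)&(x<.64)&(y>-.2)&(y<-.05)
q=p[T][:,:2].astype(np.float32);r=cv2.minAreaRect(q);print("walls",r)
for n in("a","b"):
    g=dict(np.load(n+".npz"));P=cloud(g);X,Y,Z=P[...,0],P[...,1],P[...,2]
    S=(Z>.012)&(Z<.032)&(X>.35)&(X<.7)&(Y>.03)&(Y<.36)
    q=P[S];print(n,"scale",len(q),np.median(q[:,2]),cv2.minAreaRect(q[:,:2].astype(np.float32)))
E
```

```text
2605 0.0223 [ 0.5473 -0.1466  0.0223] [np.float64(0.1018), np.float64(0.0586)] [172.   82.6  -7.7 -93.9]
921 0.0049 [ 0.4149 -0.2623  0.0049] [np.float64(0.041), np.float64(0.0703)] [ 110.1   27.   -67.8 -152.4]
888 0.005 [ 0.5777 -0.2704  0.005 ] [np.float64(0.0713), np.float64(0.0393)] [ 159.6   74.4  -19.9 -103.5]
bar 705 [0.06402831 0.06564934 0.0664557 ]
[ 0.62957115 -0.15502769  0.06369244] [-0.12455441 -0.99221278] -0.04360564654892043 0.046902297310540526 [ 0.62936585 -0.15666318] 0.012156513014616059
walls ((0.5079848170280457, -0.1450710892677307), (0.08341360092163086, 0.23089289665222168), 84.5480728149414)
a scale 892 0.017985218772811173 ((0.5065441131591797, 0.1484813392162323), (0.18337510526180267, 0.15132710337638855), 64.66372680664062)
b scale 1107 0.017370545945970428 ((0.5078899264335632, 0.15817037224769592), (0.18815286457538605, 0.1517375409603119), 64.17487335205078)
```

{"name": "move_arm", "arguments": {
  "steps": [
    [[0.4,-0.2,-0.4,0,0,-0.0625,1],[0.8,-0.4,-0.8,0,0,-0.0625,1],[1,-0.56,-1,0,0,-0.0625,1],[1,-0.56,-1,0,0,-0.0625,1]]
  ]
}}

```text
time: 1.15
tcp_pos: [0.5988, -0.1555, 0.2195]
eef_rot: [-2.345, -2.07, 0.012]
wrist_force: [-0.6, -0.0, -2.6]
gripper_width: 0.0852
finger_force: 0.0
```

{"name": "move_arm", "arguments": {
  "steps": [
    [[0.29,0,-0.3,0,0,0,1],[0.29,0,-0.6,0,0,0,1],[0.29,0,-0.9,0,0,0,1],[0.29,0,-0.9,0,0,0,1],[0.29,0,-0.9,0,0,0,1]]
  ]
}}

```text
time: 1.65
tcp_pos: [0.6287, -0.1549, 0.1412]
eef_rot: [-2.354, -2.079, 0.001]
wrist_force: [0.5, 0.6, 0.7]
gripper_width: 0.0856
finger_force: 0.0
```

```bash
cat > bar.py <<'E'
from h import *
f=grab("wrist","pics/w2.png");p=cloud(f);x,y,z=p[...,0],p[...,1],p[...,2]
B=(z>.055)&(z<.075)&(x>.59)&(x<.67)&(y>-.23)&(y<-.08)
q=p[B];d=q[:,:2]-q[:,:2].mean(0);_,_,V=np.linalg.svd(d,full_matrices=False);t=d@V[0];w=d@V[1]
print(len(q),np.percentile(q[:,2],[50,98]),V[0],q[:,:2].mean(0)+V[0]*(np.percentile(t,1)+np.percentile(t,99))/2+V[1]*(np.percentile(w,2)+np.percentile(w,98))/2,np.ptp(t),np.ptp(w))
s=robot.get_state();print(s["tcp_pos"],R.from_rotvec(s["eef_rot"]).as_matrix().round(3))
E
python3 bar.py
```

```text
2088 [0.0641608 0.0661357] [-0.12527196 -0.99212244] [ 0.63106374 -0.15607895] 0.09105792107372036 0.011781427779279197
[ 0.62976252 -0.1554984   0.14303832] [[ 0.124  0.992  0.001]
 [ 0.992 -0.124 -0.   ]
 [-0.     0.002 -1.   ]]
```

View pics/w2.png

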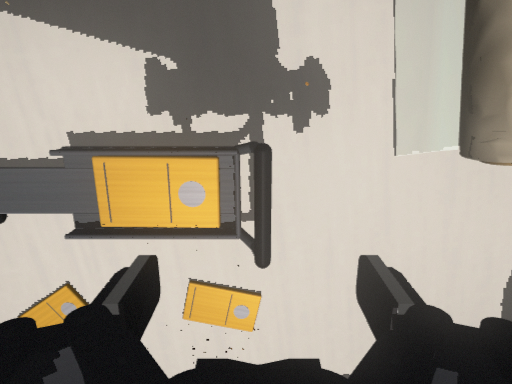

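The bar (262,150–262) sits midway between the fingers (146 and 370), so the aim is good. Descend and grip.

{"name": "move_arm", "arguments": {
  "steps": [
    [[0.01,0,-0.4,0,0,0,1],[0.01,0,-0.8,0,0,0,1],[0.01,0,-1,0,0,0,1],[0.01,0,-1,0,0,0,1],[0.01,0,-1,0,0,0,-1],[0.01,0,-1,0,0,0,-1],[0.01,0,-1,0,0,0,-1],[0.01,0,-1,0,0,0,-1],[0.01,0,-1,0,0,0,-1],[0.01,0,-1,0,0,0,-1]]
  ]
}}

```text
time: 2.7
tcp_pos: [0.6305, -0.1562, 0.0424]
eef_rot: [2.355, 2.078, 0.001]
wrist_force: [-1.7, 0.7, 6.2]
gripper_width: 0.0101
finger_force: 58.4
```

```bash
python3 - <<'E'
from h import *
s=robot.get_state();print(s["tcp_pos"],R.from_rotvec(s["eef_rot"]).as_matrix().round(3),s["wrist_force"],s["gripper_width"],s["finger_force"])
# lift path: grip point (bar) relative to foot; tray x axis
u=np.array([.992,-.1245,0]);zz=np.array([0,0,1]);ax=np.cross(zz,u)  # tray y
print("axis y",ax)
t0=np.array([0.6305,-0.1555,.041]);pv=np.array([.6305,-.1555,.060])-.232*u-[0,0,.060]
for d in range(3,37,3):
    r=R.from_rotvec(-ax*np.radians(d)); print(d,((r.apply(t0-pv)+pv-t0)/.1).round(3),(r.as_rotvec()/2).round(4))
E
```

```text
[ 0.63049125 -0.15618974  0.04244158] [[ 0.125  0.992  0.001]
 [ 0.992 -0.125 -0.   ]
 [-0.     0.001 -1.   ]] [-1.74218491  0.6623307   6.20646064] 0.010084589955618518 58.44012200832367
axis y [ 0.1245  0.992  -0.    ]
3 [-0.024  0.003  0.121] [-0.0033 -0.026   0.    ]
6 [-0.055  0.007  0.24 ] [-0.0065 -0.0519  0.    ]
9 [-0.092  0.012  0.358] [-0.0098 -0.0779  0.    ]
12 [-0.135  0.017  0.473] [-0.013  -0.1039  0.    ]
15 [-0.184  0.023  0.586] [-0.0163 -0.1299  0.    ]
18 [-0.238  0.03   0.697] [-0.0196 -0.1558  0.    ]
21 [-0.299  0.037  0.804] [-0.0228 -0.1818  0.    ]
24 [-0.364  0.046  0.908] [-0.0261 -0.2078  0.    ]
27 [-0.435  0.055  1.008] [-0.0293 -0.2337  0.    ]
30 [-0.512  0.064  1.105] [-0.0326 -0.2597  0.    ]
33 [-0.593  0.074  1.197] [-0.0359 -0.2857  0.    ]
36 [-0.678  0.085  1.285] [-0.0391 -0.3116  0.    ]
```

{"name": "move_arm", "arguments": {
  "steps": [
    [[-0.008,0.001,0.04,-0.001,-0.009,0,-1],[-0.024,0.003,0.121,-0.0033,-0.026,0,-1],[-0.039,0.005,0.18,-0.005,-0.039,0,-1],[-0.055,0.007,0.24,-0.0065,-0.052,0,-1],[-0.073,0.01,0.3,-0.008,-0.065,0,-1],[-0.092,0.012,0.358,-0.01,-0.078,0,-1],[-0.113,0.015,0.415,-0.0115,-0.091,0,-1],[-0.135,0.017,0.473,-0.013,-0.104,0,-1],[-0.16,0.02,0.53,-0.0145,-0.117,0,-1],[-0.184,0.023,0.586,-0.0163,-0.13,0,-1]]
  ]
}}

```text
time: 3.7
tcp_pos: [0.611, -0.1535, 0.0996]
eef_rot: [2.2, 1.941, 0.257]
wrist_force: [2.4, -0.2, -4.2]
gripper_width: 0.0101
finger_force: 59.0
```

```bash
cat > tip.py <<'E'
from h import *
s=robot.get_state();M=R.from_rotvec(s["eef_rot"]).as_matrix()
print("t",s["time"],s["tcp_pos"],"tool tilt",np.degrees(np.arccos(-M[2,2])).round(1),s["wrist_force"].round(1),s["gripper_width"])
g=s["tcp_pos"]-.019*M[:,2]; print("bar",g.round(4))
for n in("scene","side"):
    f=grab(n);p=cloud(f);m=cv2.inRange(cv2.cvtColor(f["color"],cv2.COLOR_RGB2HSV),(10,150,120),(28,255,255))>0
    m&=(p[...,0]>.35)&(p[...,0]<.66)&(p[...,1]>-.225)&(p[...,1]<-.06)&(p[...,2]>.012)
    q=p[m]; q=q[~np.isnan(q[:,0])]
    if len(q)>10:
        u,v=q[:,0]-.5,q[:,2]; a=np.polyfit(q[:,0],q[:,2],1)
        print(n,len(q),q.mean(0).round(4),"slope",np.degrees(np.arctan(a[0])).round(1),"dist bar",np.linalg.norm(q.mean(0)-g).round(3),"x",np.percentile(q[:,0],[3,97]).round(3))
E
python3 tip.py
```

```text
t 3.7 [ 0.6110279  -0.15349567  0.09955216] tool tilt 15.1 [ 2.4 -0.2 -4.2] 0.010123306710855203
bar [ 0.6061 -0.1529  0.1179]
scene 240 [ 0.5256 -0.145   0.0561] slope 14.4 dist bar 0.102 x [0.489 0.577]
side 103 [ 0.5304 -0.155   0.0561] slope 13.6 dist bar 0.098 x [0.488 0.58 ]
```

{"name": "move_arm", "arguments": {
  "steps": [
    [[-0.018,0.002,0.037,-0.001,-0.0087,0,-1],[-0.036,0.005,0.074,-0.0022,-0.0173,0,-1],[-0.054,0.007,0.111,-0.0033,-0.026,0,-1],[-0.074,0.009,0.147,-0.0044,-0.0346,0,-1],[-0.094,0.012,0.183,-0.0055,-0.0433,0,-1],[-0.115,0.014,0.218,-0.0065,-0.052,0,-1],[-0.136,0.017,0.253,-0.0076,-0.0606,0,-1],[-0.158,0.02,0.288,-0.0087,-0.0693,0,-1],[-0.18,0.023,0.322,-0.0098,-0.078,0,-1],[-0.18,0.023,0.322,-0.0098,-0.078,0,-1]]
  ]
}}

```text
time: 4.8
tcp_pos: [0.5933, -0.1514, 0.1325]
eef_rot: [2.099, 1.852, 0.395]
wrist_force: [-1.8, -0.8, -7.0]
gripper_width: 0.0098
finger_force: 59.1
```

```bash
python3 tip.py
```

```text
t 4.8 [ 0.59327242 -0.15140099  0.13253315] tool tilt 24.1 [-1.8 -0.8 -7. ] 0.009829139719028587
bar [ 0.5856 -0.1504  0.1499]
scene 256 [ 0.5134 -0.1439  0.0775] slope 6.1 dist bar 0.102 x [0.478 0.563]
side 100 [ 0.5172 -0.1537  0.0751] slope 24.4 dist bar 0.101 x [0.48  0.563]
```

{"name": "move_arm", "arguments": {
  "steps": [
    [[-0.023,0.003,0.034,-0.001,-0.0087,0,-1],[-0.047,0.006,0.067,-0.0022,-0.0173,0,-1],[-0.071,0.009,0.1,-0.0033,-0.026,0,-1],[-0.096,0.012,0.133,-0.0044,-0.0346,0,-1],[-0.122,0.015,0.165,-0.0055,-0.0433,0,-1],[-0.148,0.018,0.197,-0.0065,-0.052,0,-1],[-0.148,0.018,0.197,-0.0065,-0.052,0,-1],[-0.148,0.018,0.197,-0.0065,-0.052,0,-1]]
  ]
}}

```text
time: 5.7
tcp_pos: [0.5786, -0.1496, 0.1519]
eef_rot: [2.031, 1.791, 0.481]
wrist_force: [-0.7, 1.0, -4.8]
gripper_width: 0.0104
finger_force: 59.1
```

```bash
python3 tip.py
```

```text
t 5.7 [ 0.57859664 -0.14960152  0.15192669] tool tilt 30.0 [-0.7  1.  -4.8] 0.010421926758757622
bar [ 0.5692 -0.1484  0.1684]
scene 381 [ 0.425  -0.1359  0.0406] slope 28.7 dist bar 0.193 x [0.388 0.47 ]
side 141 [ 0.4241 -0.1281  0.038 ] slope 29.4 dist bar 0.196 x [0.39  0.468]
```

{"name": "move_arm", "arguments": {
  "steps": [
    [[0.026,-0.003,-0.033,0.001,0.0087,0,-1],[0.077,-0.009,-0.097,0.0033,0.026,0,-1],[0.123,-0.015,-0.162,0.0055,0.0433,0,-1],[0.17,-0.021,-0.232,0.0076,0.0606,0,-1],[0.213,-0.027,-0.301,0.0098,0.078,0,-1],[0.254,-0.032,-0.372,0.012,0.0952,0,-1],[0.292,-0.037,-0.445,0.0141,0.1125,0,-1],[0.328,-0.041,-0.519,0.0163,0.1298,0,-1],[0.361,-0.045,-0.594,0.0185,0.147,0,-1],[0.377,-0.047,-0.632,0.0196,0.1558,0,-1]]
  ]
}}

```text
time: 6.8
tcp_pos: [0.6169, -0.1542, 0.0872]
eef_rot: [2.234, 1.971, 0.205]
wrist_force: [-2.0, 0.8, -5.9]
gripper_width: 0.0098
finger_force: 59.1
```

{"name": "move_arm", "arguments": {
  "steps": [
    [[0.016,-0.002,-0.038,0.001,0.0087,0,-1],[0.043,-0.005,-0.115,0.0033,0.026,0,-1],[0.068,-0.008,-0.193,0.0055,0.0433,0,-1],[0.09,-0.011,-0.272,0.0076,0.0606,0,-1],[0.103,-0.013,-0.313,0.0087,0.0693,0,-1],[0.111,-0.014,-0.352,0.0098,0.078,0,-1],[0.119,-0.015,-0.392,0.0109,0.0866,0,-1],[0.127,-0.016,-0.432,0.012,0.0952,0,-1],[0.135,-0.017,-0.473,0.013,0.104,0,-1],[0.135,-0.017,-0.473,0.013,0.104,0,-1]]
  ]
}}

```text
time: 7.8
tcp_pos: [0.6308, -0.1562, 0.043]
eef_rot: [2.355, 2.078, -0.0]
wrist_force: [-9.9, 2.8, 10.2]
gripper_width: 0.0099
finger_force: 60.8
```

```bash
python3 tip.py
```

```text
t 7.8 [ 0.63078335 -0.15623146  0.04304916] tool tilt 0.0 [-9.9  2.8 10.2] 0.00993227112971333
bar [ 0.6308 -0.1562  0.062 ]
scene 296 [ 0.4435 -0.1403  0.0228] slope -0.6 dist bar 0.192 x [0.404 0.493]
side 117 [ 0.4435 -0.1295  0.0215] slope -0.6 dist bar 0.193 x [0.405 0.492]
```

Slid and set down. Release, rise, and move above the bays turned 90°.

{"name": "move_arm", "arguments": {
  "steps": [
    [[0,0,0,0,0,0,-0.5],[0,0,0,0,0,0,0],[0,0,0,0,0,0,1],[0,0,0,0,0,0,1],[0,0,0,0,0,0,1],[0,0,0.2,0,0,0,1],[0,0,0.5,0,0,0,1],[0,0,0.9,0,0,0,1],[0,0,1,0,0,0,1],[0,0,1,0,0,0,1]]
  ]
}}

```text
time: 8.9
tcp_pos: [0.6319, -0.1566, 0.1445]
eef_rot: [2.352, 2.075, 0.005]
wrist_force: [-0.7, -0.7, -1.0]
gripper_width: 0.0856
finger_force: 0.0
```

{"name": "move_arm", "arguments": {
  "steps": [
    [[-0.1,0.03,0.3,0,0,0.07,1],[-0.3,0.06,0.6,0,0,0.14,1],[-0.5,0.1,1,0,0,0.21,1],[-0.7,0.12,1,0,0,0.28,1],[-0.9,0.12,1,0,0,0.35,1],[-1,0.12,1,0,0,0.42,1],[-1,0.12,1,0,0,0.49,1],[-1,0.12,1,0,0,0.56,1],[-1,0.12,1,0,0,0.63,1],[-1,0.12,1,0,0,0.7,1]]
  ]
}}

```text
time: 9.9
tcp_pos: [0.5291, -0.1437, 0.2388]
eef_rot: [-0.454, -3.105, -0.002]
wrist_force: [0.6, -1.0, -0.4]
gripper_width: 0.0852
finger_force: 0.0
```

{"name": "move_arm", "arguments": {
  "steps": [
    [[0,0.06,0,0,0,0.0704,1],[-0.4,0.1,0,0,0,0.0854,1],[-0.88,0.11,0,0,0,0.0854,1],[-0.88,0.11,0,0,0,0.0854,1],[-0.88,0.11,0,0,0,0.0854,1],[-0.88,0.11,0,0,0,0.0854,1]]
  ]
}}

```text
time: 10.5
tcp_pos: [0.4425, -0.1331, 0.2408]
eef_rot: [-0.197, -3.135, -0.001]
wrist_force: [0.5, -0.4, 0.4]
gripper_width: 0.0852
finger_force: 0.0
```

```bash
cat > wv.py <<'E'
from h import *
import sys
f=grab("wrist","pics/%s.png"%sys.argv[1]);np.savez(sys.argv[1]+".npz",**f);p=cloud(f)
m=cv2.inRange(cv2.cvtColor(f["color"],cv2.COLOR_RGB2HSV),(10,150,120),(28,255,255))
k,l,s,c=cv2.connectedComponentsWithStats(m)
for i in range(1,k):
    if s[i,4]>300:
        mm=cv2.morphologyEx((l==i).astype(np.uint8),cv2.MORPH_CLOSE,np.ones((15,15)))
        bx=cv2.boxPoints(cv2.minAreaRect(cv2.findContours(mm,0,1)[0][0]))
        z=np.nanmedian(p[l==i][:,2]); w=np.array([ray(f,u,v,z) for u,v in bx])
        print(s[i,4],c[i].round(),z.round(4),w.mean(0).round(4),[np.linalg.norm(w[j]-w[j-1]).round(4) for j in range(2)],
          np.degrees(np.arctan2(*(w-np.roll(w,1,0))[:,1::-1].T)).round(1))
s=robot.get_state();print(s["time"],s["tcp_pos"],R.from_rotvec(s["eef_rot"]).as_matrix().round(3),s["q"].round(2),s["wrist_force"].round(1))
E
python3 wv.py w3
```

```text
1888 [139. 151.] 0.005 [ 0.4153 -0.2627  0.005 ] [np.float64(0.0699), np.float64(0.0397)] [-153.9  117.9   27.5  -60.3]
4182 [256. 166.] 0.0223 [ 0.4465 -0.1344  0.0223] [np.float64(0.0967), np.float64(0.0577)] [171.3  82.7  -5.9 -97.3]
883 [169. 277.] 0.005 [ 0.5773 -0.2705  0.005 ] [np.float64(0.0413), np.float64(0.0689)] [-108.4  159.1   72.1  -19.4]
10.55 [ 0.44274699 -0.1330869   0.24096981] [[-0.992  0.125 -0.   ]
 [ 0.125  0.992  0.001]
 [ 0.     0.001 -1.   ]] [-0.4  -0.25  1.84  0.    1.56 -1.85] [ 0.6  0.2 -0.2]
```

View pics/w3.png

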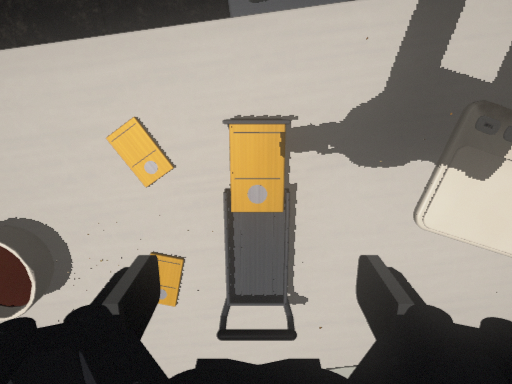

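The weight rests at (257,167) against the stop wall, between the bays; the scale's keyed corner shows at (487,124). Descend over the bays and grip.

{"name": "move_arm", "arguments": {
  "steps": [
    [[0,0,-0.4,0,0,0,1],[0,0,-0.8,0,0,0,1],[0,0,-1,0,0,0,1]]
  ]
}}

```text
time: 10.85
tcp_pos: [0.4411, -0.1323, 0.1375]
eef_rot: [-0.195, -3.131, -0.003]
wrist_force: [-0.6, -0.3, -1.0]
gripper_width: 0.0855
finger_force: 0.0
```

{"name": "move_arm", "arguments": {
  "steps": [
    [[0,0,-0.4,0,0,0,1],[0,0,-0.7,0,0,0,1],[0,0,-1,0,0,0,1],[0,0,-1,0,0,0,1]]
  ]
}}

```text
time: 11.25
tcp_pos: [0.4391, -0.1315, 0.0367]
eef_rot: [-0.195, -3.127, -0.005]
wrist_force: [-1.3, 0.9, 0.0]
gripper_width: 0.0854
finger_force: 0.0
```

{"name": "move_arm", "arguments": {
  "steps": [
    [[0,0,-0.15,0,0,0,1],[0,0,-0.3,0,0,0,1],[0,0,-0.32,0,0,0,1],[0,0,-0.32,0,0,0,1],[0,0,-0.32,0,0,0,0.5],[0,0,-0.32,0,0,0,0.3],[0,0,-0.32,0,0,0,0.1],[0,0,-0.32,0,0,0,-0.2],[0,0,-0.32,0,0,0,-0.5],[0,0,-0.32,0,0,0,-0.5]]
  ]
}}

```text
time: 12.25
tcp_pos: [0.4432, -0.1335, 0.0111]
eef_rot: [0.196, 3.133, -0.001]
wrist_force: [-2.1, 0.2, 7.3]
gripper_width: 0.0578
finger_force: 62.7
```

```bash
python3 wv.py w4; python3 - <<'E'
from h import *
f=dict(np.load("w4.npz"));cv2.imwrite("pics/w4c.png",cv2.resize(f["color"][150:384,80:440,::-1],None,fx=2,fy=2))
E
```

```text
6048 [237. 203.] 0.0222 [ 0.4151 -0.1316  0.0222] [np.float64(0.0323), np.float64(0.0536)] [169.1  82.8  -4.1 -97.2]
2805 [ 23. 254.] 0.0049 [ 0.4286 -0.2421  0.0049] [np.float64(0.031), np.float64(0.0574)] [-97.2 160.1  82.8 -17. ]
5914 [252. 329.] 0.0223 [ 0.4716 -0.1375  0.0223] [np.float64(0.0628), np.float64(0.0402)] [-101.9  166.2   78.4   -7.3]
12.3 [ 0.44318243 -0.13344803  0.01108577] [[-0.992  0.125  0.002]
 [ 0.125  0.992 -0.001]
 [-0.002 -0.    -1.   ]] [-0.4  -0.01  2.06  0.    1.09 -1.85] [-1.8  1.   8.2]
```

View pics/w4c.png

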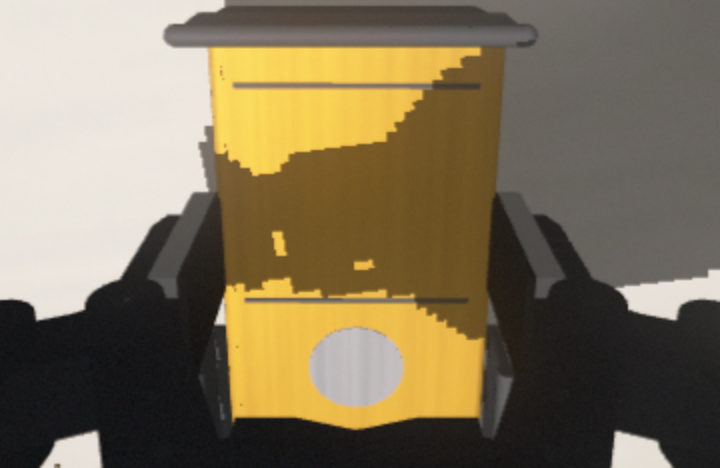

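The weight is gripped between both pads at the bays, level. Lift it.

{"name": "move_arm", "arguments": {
  "steps": [
    [[0,0,0.05,0,0,0,-0.5],[0,0,0.12,0,0,0,-0.5],[0,0,0.25,0,0,0,-0.5],[0,0,0.45,0,0,0,-0.5],[0,0,0.7,0,0,0,-0.5],[0,0,0.95,0,0,0,-0.5],[0,0,1,0,0,0,-0.5],[0,0,1,0,0,0,-0.5]]
  ]
}}

```text
time: 13.1
tcp_pos: [0.4427, -0.1333, 0.1105]
eef_rot: [0.196, 3.133, -0.001]
wrist_force: [0.6, 1.1, -4.3]
gripper_width: 0.0578
finger_force: 65.8
```

{"name": "move_arm", "arguments": {
  "steps": [
    [[0.05,0.15,0.2,0,0,-0.07,-0.5],[0.1,0.3,0.4,0,0,-0.14,-0.5],[0.2,0.45,0.6,0,0,-0.21,-0.5],[0.3,0.6,0.8,0,0,-0.28,-0.5],[0.4,0.75,0.8,0,0,-0.35,-0.5],[0.4,0.9,0.8,0,0,-0.42,-0.5],[0.4,1,0.8,0,0,-0.49,-0.5],[0.4,1,0.8,0,0,-0.56,-0.5],[0.4,1,0.8,0,0,-0.63,-0.5],[0.4,1,0.8,0,0,-0.7,-0.5]]
  ]
}}

```text
time: 14.1
tcp_pos: [0.4808, -0.0326, 0.187]
eef_rot: [-2.174, -2.264, 0.003]
wrist_force: [-0.3, 0.3, -5.2]
gripper_width: 0.0582
finger_force: 66.2
```

{"name": "move_arm", "arguments": {
  "steps": [
    [[0.1,0.2,0,0,0,-0.07,-0.5],[0.2,0.4,0,0,0,-0.14,-0.5],[0.3,0.6,0,0,0,-0.21,-0.5],[0.44,0.8,0,0,0,-0.246,-0.5],[0.44,1,0,0,0,-0.246,-0.5],[0.44,1,0,0,0,-0.246,-0.5],[0.44,1,0,0,0,-0.246,-0.5]]
  ]
}}

```text
time: 14.8
tcp_pos: [0.5249, 0.0672, 0.1873]
eef_rot: [-2.656, -1.676, 0.004]
wrist_force: [-0.0, -0.5, -4.3]
gripper_width: 0.0582
finger_force: 66.2
```

```bash
python3 wv.py w5
```

```text
627 [317. 180.] 0.1982 [0.5618 0.094  0.1982] [np.float64(0.0112), np.float64(0.0139)] [  66.3  -25.5 -111.9  154.5]
9631 [257. 312.] 0.1983 [0.5149 0.0481 0.1983] [np.float64(0.0554), np.float64(0.0564)] [  61.2  -25.5 -112.3  154.5]
14.85 [0.52511554 0.06668707 0.18771751] [[ 0.431  0.902 -0.002]
 [ 0.902 -0.431 -0.001]
 [-0.002 -0.002 -1.   ]] [ 0.03 -0.03  1.74 -0.    1.44  0.48] [-0.6 -1.2 -4.4]
```

View pics/w5.png

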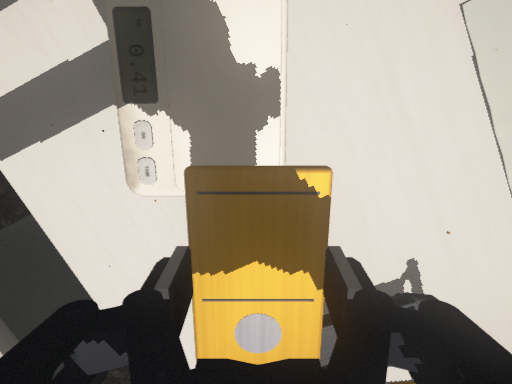

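Weight held level, aligned with the scale. The scale's right edge is at u≈286, its near end at v≈195 and its keys at (145,150). I'll measure the pan centre from these edges.

```bash
python3 - <<'E'
from h import *
f=dict(np.load("w5.npz"))
for th in(-25.5,):
    ex=np.array([np.cos(np.radians(th)),np.sin(np.radians(th))]);ey=np.array([-ex[1],ex[0]])
    for u,v,h in((286,40,.018),(286,140,.018),(155,195,.018),(118,60,.015),(126,160,.015),(130,185,.015)):
        w=ray(f,u,v,h)[:2];print(u,v,w.round(4),"along ex",(w@ex).round(4),"ey",(w@ey).round(4))
    for n in("a","b","w5","w3"):
        g=dict(np.load(n+".npz"));P=cloud(g);X,Y,Z=P[...,0],P[...,1],P[...,2]
        S=(Z>.01)&(Z<.03)&(X>.35)&(X<.7)&(Y>.03)&(Y<.36);q=P[S]
        if len(q)<100: continue
        r=cv2.minAreaRect(q[:,:2].astype(np.float32))
        a=q[:,:2]@ex;b=q[:,:2]@ey
        print(n,len(q),np.median(q[:,2]).round(4),np.percentile(q[:,2],[90]).round(4),r[2],"ex",np.percentile(a,[.5,99.5]).round(4),"ey",np.percentile(b,[.5,99.5]).round(4))
E
```

```text
286 40 [0.5964 0.1636] along ex 0.4679 ey 0.4044
286 140 [0.562  0.0868] along ex 0.4699 ey 0.3203
155 195 [0.4264 0.0932] along ex 0.3448 ey 0.2677
118 60 [0.4588 0.2123] along ex 0.3228 ey 0.3891
126 160 [0.4181 0.1344] along ex 0.3195 ey 0.3013
130 185 [0.4085 0.1119] along ex 0.3206 ey 0.2768
a 962 0.0177 [0.02] 64.87088775634766 ex [0.3177 0.4685] ey [0.2617 0.4425]
b 1283 0.0168 [0.0195] 65.69923400878906 ex [0.3155 0.4632] ey [0.2727 0.4531]
w5 30260 0.019 [0.0203] 64.67643737792969 ex [0.3161 0.4683] ey [0.2692 0.4343]
w3 10374 0.0191 [0.0204] 64.76437377929688 ex [0.3178 0.4691] ey [0.2644 0.3848]
```

{"name": "move_arm", "arguments": {
  "steps": [
    [[0.05,0.3,0,0,0,0,-0.5],[0.05,0.6,0,0,0,0,-0.5],[0.05,0.81,-0.1,0,0,0,-0.5],[0.05,0.81,-0.4,0,0,0,-0.5],[0.05,0.81,-0.7,0,0,0,-0.5],[0.05,0.81,-0.95,0,0,0,-0.5],[0.05,0.81,-1,0,0,0,-0.5],[0.05,0.81,-1,0,0,0,-0.5]]
  ]
}}

```text
time: 15.65
tcp_pos: [0.53, 0.1471, 0.0882]
eef_rot: [-2.658, -1.673, 0.004]
wrist_force: [-0.7, -0.6, -3.4]
gripper_width: 0.0579
finger_force: 66.2
```

{"name": "move_arm", "arguments": {
  "steps": [
    [[0,0,-0.1,0,0,0,-0.5],[0,0,-0.2,0,0,0,-0.5],[0,0,-0.3,0,0,0,-0.5],[0,0,-0.4,0,0,0,-0.5],[0,0,-0.48,0,0,0,-0.5],[0,0,-0.54,0,0,0,-0.5],[0,0,-0.58,0,0,0,-0.5],[0,0,-0.61,0,0,0,-0.5],[0,0,-0.63,0,0,0,-0.5],[0,0,-0.63,0,0,0,-0.5]]
  ]
}}

```text
time: 16.65
tcp_pos: [0.531, 0.148, 0.0262]
eef_rot: [2.658, 1.675, 0.0]
wrist_force: [-0.1, 0.2, -4.2]
gripper_width: 0.0578
finger_force: 66.2
```

{"name": "move_arm", "arguments": {
  "steps": [
    [[0,0,-0.02,0,0,0,-0.5],[0,0,-0.04,0,0,0,-0.5],[0,0,-0.05,0,0,0,-0.5],[0,0,-0.05,0,0,0,-0.5]]
  ]
}}

```text
time: 17.05
tcp_pos: [0.5309, 0.148, 0.0211]
eef_rot: [2.658, 1.675, -0.0]
wrist_force: [0.0, -0.8, -3.2]
gripper_width: 0.0579
finger_force: 66.3
```

{"name": "move_arm", "arguments": {
  "steps": [
    [[0,0,-0.01,0,0,0,-0.5],[0,0,-0.02,0,0,0,-0.5],[0,0,-0.02,0,0,0,-0.5]]
  ]
}}

```text
time: 17.35
tcp_pos: [0.5309, 0.148, 0.0191]
eef_rot: [2.658, 1.675, 0.0]
wrist_force: [-0.1, 0.8, -3.6]
gripper_width: 0.058
finger_force: 66.3
```

{"name": "move_arm", "arguments": {
  "steps": [
    [[0,0,-0.005,0,0,0,-0.5],[0,0,-0.01,0,0,0,-0.5],[0,0,-0.01,0,0,0,-0.5]]
  ]
}}

```text
time: 17.65
tcp_pos: [0.531, 0.148, 0.0182]
eef_rot: [2.658, 1.675, 0.0]
wrist_force: [0.3, 0.4, -4.0]
gripper_width: 0.0579
finger_force: 66.3
```

{"name": "move_arm", "arguments": {
  "steps": [
    [[0,0,-0.005,0,0,0,-0.5],[0,0,-0.01,0,0,0,-0.5],[0,0,-0.01,0,0,0,-0.5]]
  ]
}}

```text
time: 17.95
tcp_pos: [0.5309, 0.148, 0.0172]
eef_rot: [2.658, 1.675, 0.0]
wrist_force: [-0.1, 0.7, -3.9]
gripper_width: 0.0579
finger_force: 66.3
```

{"name": "move_arm", "arguments": {
  "steps": [
    [[0,0,-0.005,0,0,0,-0.5],[0,0,-0.01,0,0,0,-0.5],[0,0,-0.01,0,0,0,-0.5]]
  ]
}}

```text
time: 18.25
tcp_pos: [0.5311, 0.1481, 0.0166]
eef_rot: [2.658, 1.675, 0.0]
wrist_force: [-1.7, 0.3, 0.0]
gripper_width: 0.0581
finger_force: 66.7
```

{"name": "move_arm", "arguments": {
  "steps": [
    [[0,0,-0.005,0,0,0,-0.5],[0,0,-0.01,0,0,0,-0.5],[0,0,-0.01,0,0,0,-0.5]]
  ]
}}

```text
time: 18.55
tcp_pos: [0.5311, 0.148, 0.0165]
eef_rot: [2.658, 1.675, 0.0]
wrist_force: [-7.0, -0.6, 11.4]
gripper_width: 0.0578
finger_force: 67.9
```

Contact. Ease up slightly, release and rise.

{"name": "move_arm", "arguments": {
  "steps": [
    [[0,0,0.008,0,0,0,-0.5],[0,0,0.008,0,0,0,0.4],[0,0,0.008,0,0,0,0.6],[0,0,0.008,0,0,0,1],[0,0,0.008,0,0,0,1],[0,0,0.1,0,0,0,1],[0,0,0.3,0,0,0,1],[0,0,0.6,0,0,0,1],[0,0,1,0,0,0,1],[0,0,1,0,0,0,1]]
  ]
}}

```text
time: 19.55
tcp_pos: [0.5354, 0.1489, 0.1228]
eef_rot: [2.654, 1.672, 0.017]
wrist_force: [1.0, 0.5, 0.8]
gripper_width: 0.0853
finger_force: 0.0
```

{"name": "move_arm", "arguments": {
  "steps": [
    [[0,-0.3,0.4,0,0,0,1],[0,-0.6,0.8,0,0,0,1],[0,-0.8,1,0,0,0,1],[0,-0.8,1,0,0,0,1],[0,-0.8,1,0,0,0,1]]
  ]
}}

```text
time: 20.05
tcp_pos: [0.5313, 0.0679, 0.2158]
eef_rot: [2.658, 1.673, 0.003]
wrist_force: [0.2, 0.1, -0.9]
gripper_width: 0.085
finger_force: 0.0
```

```bash
python3 wv.py w6; python3 - <<'E'
from h import *
f=dict(np.load("w6.npz"));P=cloud(f);X,Y,Z=P[...,0],P[...,1],P[...,2]
S=(Z>.01)&(Z<.036)&(X>.35)&(X<.7)&(Y>.03)&(Y<.36);q=P[S]
print(cv2.minAreaRect(q[:,:2].astype(np.float32)))
E
```

```text
457 [241.  55.] 0.0275 [0.562  0.1716 0.0275] [np.float64(0.022), np.float64(0.0216)] [  62.8  -25.7 -116.   154.3]
2143 [222. 129.] 0.0276 [0.5179 0.1224 0.0276] [np.float64(0.0466), np.float64(0.0566)] [  61.   -25.7 -116.   154.3]
20.1 [0.53058988 0.06836027 0.21452282] [[ 0.432  0.902 -0.001]
 [ 0.902 -0.432  0.   ]
 [-0.    -0.001 -1.   ]] [ 0.03 -0.04  1.69  0.    1.49  0.48] [0.7 0.2 0.5]
((0.5069860219955444, 0.15272662043571472), (0.18226242065429688, 0.1551189124584198), 64.76139068603516)
```

View pics/w6.png

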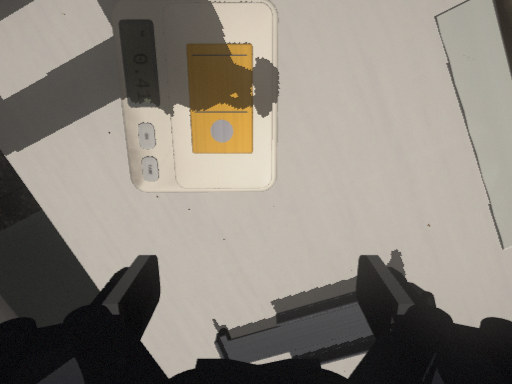

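The weight lies flat with its centre at (221,98). The pan's centre is at about (224,96), within a few mm.

```bash
python3 -c "
from cell import robot
print(robot.hand_in())"
```

```text
the job is handed in; nothing more can be done
None
```

I handed the job in at about 20 s of robot time: the weight slid to the stop wall at a 30° tip, the tray went back flat on the table, and the weight now lies flat within a few mm of the pan's centre; `hand_in()` returned no verdict.

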